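# Put away the small parts of a distillation set-up

### The job

Clear up after the distillation: put the large cork bung in the wide bay of the divided tray and the small cork bung in its narrow bay, both aluminium boss heads side by side in the long undivided tray, and the porcelain crucible in the round dish. Everything should end standing the way up it is now, flat on its tray's floor and clear of the rims. Set the pieces down rather than dropping them, and leave the small brown bottle where it is.

Things in the scene. Friction and masses are not known exactly. Their poses are not given: they have to be found in the camera images.
- large_bung: large cork bung, a tapered plug standing on its narrow end: 39 diameter at the bottom, 44 at the top, 40 high; origin at the centre of its underside, z up; about 40 g (sizes in mm)
- small_bung: small cork bung, a tapered plug standing on its narrow end: 23 diameter at the bottom, 26 at the top, 36 high; origin at the centre of its underside, z up; about 15 g (sizes in mm)
- boss_a: aluminium boss head (lab clamp block) lying flat, 68 long (x), 26 wide (y), 34 high; its middle 32 (in x) is solid: grip it there, across y. Slot at each end; dark 14 diameter thumbscrew heads at x = -26 (up to z = 45) and at x = +26 (out to y = +24). Origin: centre of underside. About 120 g. The two boss heads are identical, interchangeable (sizes in mm)
- boss_b: aluminium boss head (lab clamp block) lying flat, 68 long (x), 26 wide (y), 34 high; its middle 32 (in x) is solid: grip it there, across y. Slot at each end; dark 14 diameter thumbscrew heads at x = -26 (up to z = 45) and at x = +26 (out to y = +24). Origin: centre of underside. About 120 g. The two boss heads are identical, interchangeable (sizes in mm)
- crucible: small white porcelain crucible, an open cup standing upright: 44 diameter at the rim (narrower below), 38 high, wall 3; origin at the centre of its underside, z up; about 40 g (sizes in mm)
- stopper_tray: shallow grey tray divided into a wide and a narrow bay, at any yaw: outside 90 (x) by 128 (y), walls 4. Fixed to the bench. Floor 3 thick, rim top 14 above the bench. Origin at the centre of its underside. Inside, both bays are 82 in x; the wide bay is 70 in y, centred at y = -25; the narrow bay is 46 in y, centred at y = +37. (sizes in mm)
- boss_tray: shallow grey undivided rectangular tray: outside 110 (x) by 180 (y), walls 4, inside 102 by 172. Fixed to the bench. Floor 3 thick, rim top 14 above the bench. Origin at the centre of its underside. (sizes in mm)
- round_dish: shallow grey round dish: outside diameter 110, inside 104. Fixed to the bench. Floor 3 thick, rim top 14 above the bench. Origin at the centre of its underside. (sizes in mm)
- amber_bottle: small brown glass bottle with a black cap, 40 diameter, 56 high, standing among the things; not to be moved. Origin at the centre of its underside (sizes in mm)

How it is judged:
At the end, for the whole second after the job is handed in: Bungs in their bays, boss heads in the undivided tray (centres 12 mm inside its walls), crucible within 38 mm of the dish's centre; undersides within 5 mm of the tray floor, tilt under 0.15 rad, all at rest and released; brown bottle within 20 mm of its start (x of large_bung in the frame of stopper_tray between -0.024 and 0.024 m and y of large_bung in the frame of stopper_tray between -0.043 and -0.007 m and z of large_bung in the frame of stopper_tray between -0.001 and 0.008 m and x of small_bung in the frame of stopper_tray between -0.032 and 0.032 m and y of small_bung in the frame of stopper_tray between 0.023 and 0.051 m and z of small_bung in the frame of stopper_tray between -0.001 and 0.008 m and x of boss_a in the frame of boss_tray between -0.039 and 0.039 m and y of boss_a in the frame of boss_tray between -0.074 and 0.074 m and z of boss_a in the frame of boss_tray between -0.001 and 0.008 m and x of boss_b in the frame of boss_tray between -0.039 and 0.039 m and y of boss_b in the frame of boss_tray between -0.074 and 0.074 m and z of boss_b in the frame of boss_tray between -0.001 and 0.008 m and horizontal distance between crucible and round_dish below 0.038 m and z of crucible in the frame of round_dish between -0.001 and 0.008 m and angle between each of large_bung, small_bung, boss_a, boss_b, crucible's own z axis and vertical below 0.15 rad and linear speed of each of large_bung, small_bung, boss_a, boss_b, crucible below 0.02 m/s and angular speed of each of large_bung, small_bung, boss_a, boss_b, crucible below 0.2 rad/s and distance of amber_bottle from where it was at the start of the episode below 0.02 m); the robot touches nothing.
It fails at once if a piece falls freely (faster than 0.7 m/s while not touched by the fingers, a drop of about 25 mm) ((linear speed of large_bung above 0.7 m/s and contact force between the fingers and large_bung below 0.01 N) or (linear speed of small_bung above 0.7 m/s and contact force between the fingers and small_bung below 0.01 N) or (linear speed of boss_a above 0.7 m/s and contact force between the fingers and boss_a below 0.01 N) or (linear speed of boss_b above 0.7 m/s and contact force between the fingers and boss_b below 0.01 N) or (linear speed of crucible above 0.7 m/s and contact force between the fingers and crucible below 0.01 N)).
It fails at once if the small brown bottle is moved by more than 20 mm (distance of amber_bottle from where it was at the start of the episode above 0.02 m).
It also fails if it takes over 136 s, if anything falls off the work surface, if the arm or the gripper's body presses on something with over 40 N, if the wrist force passes 120 N, or if a joint passes its speed limit or range.

### The arm

A 6-joint arm with a two-finger parallel gripper is mounted at the origin on the work surface. World frame = base frame: x ahead of the robot, y to its left, z up, the work surface at z = 0. Lengths are in m, angles in rad, forces in N, time in s.
With the tool pointing down it reaches from about 0.35 to 0.775 m from the base axis. Payload 7.3 kg.
Tool frame: the origin (TCP) lies at the very end of the fingers, on their centre line; the grasp point (between the pads) lies 19 mm behind it; z points along the fingers, y is the line along which they close (so a half turn about z gives the same grasp; the last joint's range is limited). The gripper opens to 92 mm and grips with 3 to 60 N. Pads are 19 mm wide; open, the fingers measure 130 mm over their backs; the gripper's body (75 mm by 190 mm) begins 47 mm behind the grasp point.
Start: joints at [-1.286, 0.342, 1.524, -0, 1.275, -0.146], TCP at [0.219, -0.477, 0.227] pointing down, gripper open.
Joint ranges: [-2.53, 2.53], [-0.77, 2.02], [0.04, 2.7], [-1, 4.14], [0.28, 2.66], [-3.11, 3.11]. Speed limits (rad/s): [2.57, 2.57, 3.14, 3.14, 3.14, 3.14].

### API

Orientations are given as [roll, pitch, yaw] about the fixed x, y, z axes, in that order (R = Rz(yaw) Ry(pitch) Rx(roll)).
In Python, from cell import robot gives the robot as it stands.
- The arm moves only by the tool apply_moves, never from a script. Its argument "rows" is a list of rows, each an object with "xyz": the shift along the tool's x, y, z in mm, a list of three; "turn": the turn about the tool's z in rad. A call has 1 to 10 rows; each row shifts and turns the commanded pose from where the row before left it, along the tool's axes as they then stand; what a row does not reach is not made up. A row lasts 1/8 s, in which the tool goes at most 62.5 mm and 10.7 degrees, less where a joint would pass 70% of its speed; a pose out of reach is approached as far as the arm can. A call with a gripper value outside its range is refused whole. "gripper" is the opening, from 0 (shut) to 1 (fully open), set as the call begins (left out, the last holds). The fingers move at their own pace and stop on an object; "newtons" is the grip in N (left out, the last holds). Time passes only in rows, so rows that do not move let the fingers close. It gives the time, the measured TCP pose, the force and the opening at its end, in the units of the state.
- robot.observe(): the state, without advancing time (a new reading comes with each control period).
- robot.read_camera(name): name is "scene" or "top" or "wrist"; returns a dict with "frame" (480x640x3 uint8, blue, green, red), "mtx" (3x3 intrinsics, pixels), "R" (3x3) and "t" (3): a world point X has camera coordinates R X + t; the wrist camera has in their place "T_tool_cam" (4x4, takes a point from camera to tool coordinates, whose origin is the TCP and whose axes are the flange's). Camera axes: x right, y down, z forward; pixel columns grow to the right and rows downward; lengths in m; the calibration is good to about 2 mm. A picture is of the moment at which its call begins: read the wrist's pose just before it. There is no depth.
- robot.hand_in(): hands the job in, once; it reports no verdict.
The state is a dict: "time": time; "qpos": joint angles; "qvel": joint speeds; "joint_efforts": joint torques, N m; "tool_pos": TCP position; "tool_rot": TCP orientation; "contact_force": force on the tool from outside, world axes, zero at the start; "torque": the same for the moment, N m; "opening": finger opening in m.
Only numpy, scipy, OpenCV 4.12 (cv2) and the standard library are available. Lean on these libraries where they do the work, as an engineer would, in place of code of your own. Each camera call takes 0.05 s, during which the arm holds its last target. There are 200 camera calls.

## Working session

There is one attempt and no reset: what is moved stays moved. The work goes in short steps, Python scripts to look and compute and a tool call to move; the robot and the scene stay as the last step left them, time stands still between calls to the robot, and variables do not carry over. Pictures are saved under pics/ and viewed, on a budget of 14 in all, crops included, one or two more only if the job needs it, and the job is handed in when it is done.

Besides the shell and the picture viewer there is one more tool, called as a command line: name --argument value ..., lists and objects as JSON in quotes. apply_moves: Moves the arm, as the interface text tells. Its arguments: {"type":"object","properties":{"rows":{"type":"array"},"gripper":{"type":"number"},"newtons":{"type":"number"}},"required":["rows"]}

```bash
ls; mkdir -p pics; python3 - <<'E'
from cell import robot
import cv2
s=robot.observe();print({k:s[k] for k in('time','tool_pos','tool_rot','opening')})
for n in('top','scene'):
    c=robot.read_camera(n);cv2.imwrite(f'pics/{n}0.png',c['frame']);print(n,c['mtx'],c['R'],c['t'])
c=robot.read_camera('wrist');print(c['mtx'],c['T_tool_cam'])
E
```

```text
pics
{'time': 0.0, 'tool_pos': array([ 0.21915413, -0.4766312 ,  0.22605859]), 'tool_rot': array([-3.14011230e+00, -2.34161257e-04,  4.30783835e-01]), 'opening': 0.09185883376600254}
top [[438.32361449   0.         318.35108979]
 [  0.         438.32361449 245.71411277]
 [  0.           0.           1.        ]] [[ 0.01041273 -0.9995443   0.02833312]
 [-0.98447372 -0.01521265 -0.1748716 ]
 [ 0.17522293 -0.02607232 -0.9841835 ]] [-0.01634955  0.48432717  0.84858988]
scene [[548.70338135   0.         325.61756743]
 [  0.         548.70338135 230.28136839]
 [  0.           0.           1.        ]] [[-8.34766250e-01  5.50604327e-01  4.28768092e-04]
 [ 2.80931919e-01  4.26587822e-01 -8.59709304e-01]
 [-4.73542570e-01 -7.17535857e-01 -5.10783447e-01]] [ 0.4126405  -0.09695306  1.24785414]
[[334.79113848   0.         316.4616203 ]
 [  0.         334.79113848 240.49750126]
 [  0.           0.           1.        ]] [[ 4.19989070e-05 -9.69794553e-01 -2.43923190e-01  6.59667596e-02]
 [ 9.99999299e-01 -2.47948748e-04  1.15798019e-03 -2.78488508e-04]
 [-1.18348333e-03 -2.43923068e-01  9.69793863e-01 -1.58913957e-01]
 [ 0.00000000e+00  0.00000000e+00  0.00000000e+00  1.00000000e+00]]
```

View pics/top0.png

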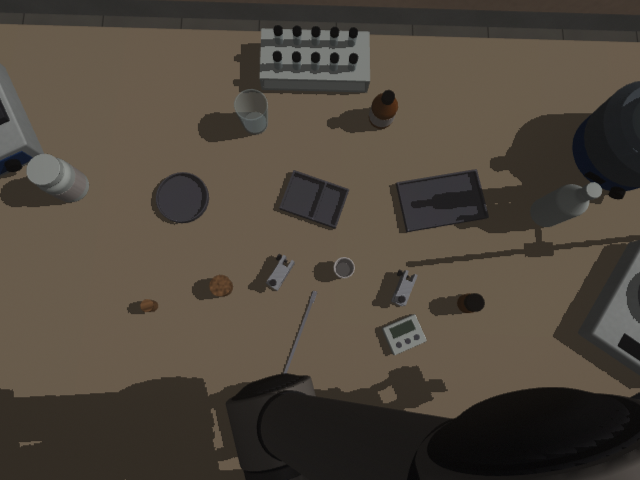

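View pics/scene0.png

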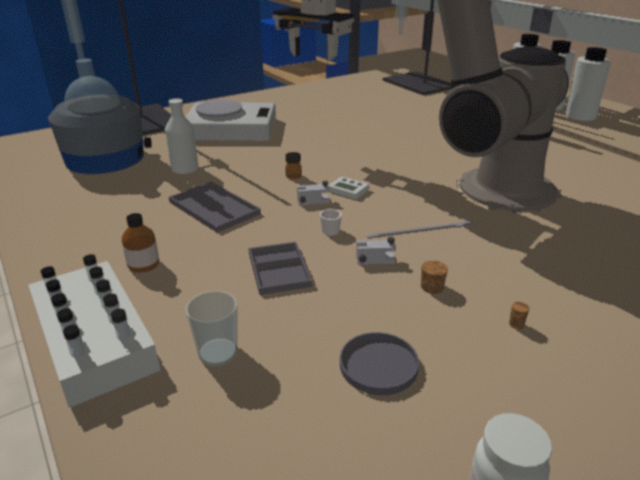

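The top view shows the dish (181,198), divided tray (312,200), boss tray (441,201), crucible (344,268), bosses (281,272) and (405,287), large bung (221,286), small bung (148,306) and brown bottle (471,302). The scene view agrees with this. Next I'll zoom in and measure rough positions.

```bash
cat > h.py <<'E'
from cell import robot
import cv2, numpy as np
from scipy.spatial.transform import Rotation as Ro
def cam(n):
    if n=='wrist': s=robot.observe()
    c=robot.read_camera(n)
    if n=='wrist':
        R=Ro.from_euler('xyz',s['tool_rot']).as_matrix();T=np.eye(4);T[:3,:3]=R;T[:3,3]=s['tool_pos']
        M=np.linalg.inv(T@c['T_tool_cam']);c['R']=M[:3,:3];c['t']=M[:3,3]
    return c
def pt(c,u,v,z):
    o=-c['R'].T@c['t'];d=c['R'].T@np.linalg.inv(c['mtx'])@[u,v,1]
    return (o+d*(z-o[2])/d[2])[:2]
def px(c,X):
    p=c['mtx']@(c['R']@np.array(X)+c['t']);return p[:2]/p[2]
def tool(p):
    "shift in tool x,y (mm) from TCP to world xy p"
    s=robot.observe();R=Ro.from_euler('xyz',s['tool_rot']).as_matrix()
    return (R.T@(np.r_[p[0],p[1],s['tool_pos'][2]]-s['tool_pos'])*1000).round(1)
E
python3 - <<'E'
from h import *
c=cam('top')
for n,u,v,z in [('dish',181,198,.012),('stop',312.5,199.5,.012),('boss',441.5,201,.012),('cruc',344,267,.038),('bossL',281,272,.034),('bossR',405,287,.034),('lb',221,284,.04),('sb',148,305,.036),('bottle',472,302,.05),('timer',405,335,.02),('rodA',315,293,.005),('rodB',284,372,.005)]:
    p=pt(c,u,v,z);print(n,p.round(3),np.hypot(*p).round(3))
f=c['frame'];cv2.imwrite('pics/topz.png',cv2.convertScaleAbs(cv2.resize(f[160:345,120:500],(800,390),interpolation=cv2.INTER_CUBIC),alpha=1.6))
E
```

```text
dish [0.589 0.282] 0.653
stop [0.59  0.003] 0.59
boss [ 0.592 -0.276] 0.654
cruc [ 0.442 -0.063] 0.447
bossL [0.431 0.065] 0.436
bossR [ 0.404 -0.187] 0.445
lb [0.404 0.183] 0.444
sb [0.361 0.326] 0.487
bottle [ 0.374 -0.317] 0.491
timer [ 0.308 -0.188] 0.361
rodA [ 0.391 -0.005] 0.391
rodB [0.232 0.055] 0.238
```

View pics/topz.png

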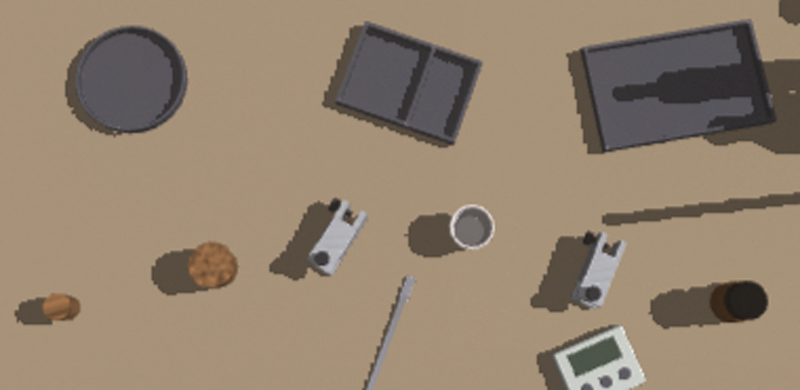

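Zoomed view: each boss has its top screw at the lower end and its side screw at the upper left. In the divided tray, the wide bay is on the left and the narrow one on the right. I'll measure trays and pieces with masks.

```bash
cat >> h.py <<'E'
def blobs(m,amin=60):
    m=cv2.morphologyEx(m.astype(np.uint8)*255,cv2.MORPH_CLOSE,np.ones((3,3)))
    return [k for k in cv2.findContours(m,cv2.RETR_EXTERNAL,cv2.CHAIN_APPROX_NONE)[0] if cv2.contourArea(k)>amin]
def rect(c,k,z):
    P=np.array([pt(c,*q[0],z) for q in k]);P=(P*1000).astype(np.float32)
    (x,y),(w,h),a=cv2.minAreaRect(P)
    if w<h: w,h,a=h,w,a+90
    return np.round([x,y,w,h,np.deg2rad((a+90)%180-90)],3)  # last: angle of long side
def hsv(c): return cv2.cvtColor(c['frame'],cv2.COLOR_BGR2HSV).astype(int)
E
python3 - <<'E'
from h import *
c=cam('top');f=c['frame'].astype(int);h=hsv(c);b,g,r=f[...,0],f[...,1],f[...,2]
roi=np.zeros(b.shape,bool);roi[165:235,150:495]=1
print('trays cx cy long short ang')
for k in blobs((b>=r-1)&roi,400): print(rect(c,k,.014),'px',cv2.boundingRect(k))
roi=np.zeros(b.shape,bool);roi[245:320,125:435]=1
print('grey pieces')
for k in blobs((h[...,1]<60)&(h[...,2]>70)&roi): print(rect(c,k,.034),cv2.boundingRect(k))
print('cork')
for k in blobs((h[...,1]>130)&(h[...,2]>75)&roi): print(rect(c,k,.036),cv2.boundingRect(k))
E
```

```text
trays cx cy long short ang
[590.223 280.424 109.063 105.921   0.842] px (156, 173, 52, 50)
[5.91793e+02 8.30000e-02 1.25782e+02 9.01640e+01 1.24600e+00] px (280, 171, 68, 56)
[ 594.195 -276.327  181.509  109.508   -1.381] px (397, 170, 91, 62)
grey pieces
[ 3.65059e+02  5.52600e+00  6.10430e+01  1.08140e+01 -3.12000e-01] (303, 290, 15, 30)
[ 4.01417e+02 -1.87478e+02  7.43300e+01  3.01820e+01 -3.47000e-01] (396, 270, 22, 37)
[ 4.4184e+02 -6.2188e+01  4.3139e+01  4.3059e+01  1.3000e-02] (333, 257, 22, 22)
[430.914  66.352  69.707  30.699  -0.529] (267, 254, 28, 37)
cork
[360.918 329.482  22.478  22.165   1.172] (141, 300, 13, 12)
[401.791 186.096  39.816  38.338  -1.517] (210, 276, 21, 20)
```

apply_moves --rows '[{"xyz": [36, -23.5, 9], "turn": 0}, {"xyz": [36, -23.5, 9], "turn": 0}, {"xyz": [36, -23.5, 9], "turn": 0}, {"xyz": [36, -23.5, 9], "turn": 0}, {"xyz": [36, -23.5, 9], "turn": 0}, {"xyz": [36, -23.5, 9], "turn": 0}, {"xyz": [36, -23.5, 9], "turn": 0}, {"xyz": [34, -23, 9], "turn": 0}]' --gripper 0.9

```text
time: 1.25
tool_pos: [0.4015, -0.186, 0.1545]
tool_rot: [3.141, -0.0, 0.431]
contact_force: [0.8, 0.2, 0.2]
opening: 0.0827
```

apply_moves --rows '[{"xyz": [0, 0, 0], "turn": 0.155}, {"xyz": [0, 0, 0], "turn": 0.155}, {"xyz": [0, 0, 0], "turn": 0.155}, {"xyz": [0, 0, 0], "turn": 0.155}, {"xyz": [0, 0, 0], "turn": 0.155}, {"xyz": [0, 0, 0], "turn": 0}]'

```text
time: 2.0
tool_pos: [0.4008, -0.1872, 0.1547]
tool_rot: [3.142, 0.0, -0.343]
contact_force: [-0.1, 0.6, -0.5]
opening: 0.0825
```

```bash
python3 - <<'E'
from h import *
c=cam('wrist');f=c['frame'];cv2.imwrite('pics/w1.png',f);h=hsv(c)
for k in blobs((h[...,1]<60)&(h[...,2]>90),2000): print(rect(c,k,.034),cv2.boundingRect(k))
E
```

```text
[234.697 -26.887 473.664 103.823   1.227] (0, 394, 453, 86)
[ 335.559 -154.031  304.157   88.707    1.258] (141, 267, 333, 93)
[442.754 -58.678  70.309  44.959   1.352] (122, 211, 78, 55)
[ 380.43  -272.9     66.161   36.669   -1.496] (384, 189, 76, 64)
[ 4.06346e+02 -1.73784e+02  8.22070e+01  5.86360e+01 -4.03000e-01] (265, 187, 73, 92)
[576.728 -30.513 100.933  92.17    1.244] (0, 26, 124, 130)
[ 477.667 -333.884  268.571   27.792   -1.478] (309, 0, 331, 172)
[ 536.665 -233.269  147.384   65.879    1.228] (213, 0, 203, 98)
```

View pics/w1.png

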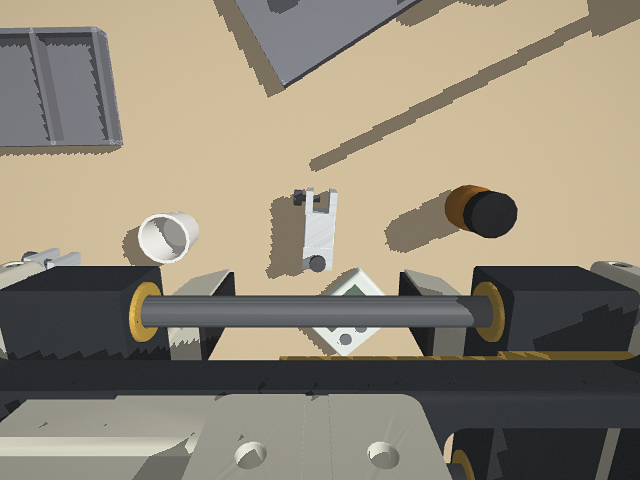

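The wrist view shows the boss at (320,228), nearly vertical in the picture, with its side screw at (298,197). The bottle is at (480,212), well away.

```bash
cat >> h.py <<'E'
def bossfix(c,roi):
    h=hsv(c);m=(h[...,1]<60)&(h[...,2]>135);M=np.zeros_like(m);M[roi[1]:roi[3],roi[0]:roi[2]]=1
    for k in blobs(m&M,800): print('boss',rect(c,k,.034),cv2.boundingRect(k))
E
python3 - <<'E'
from h import *
c=cam('wrist');bossfix(c,(285,180,360,280))
for p in [(306,190),(337,190),(303,268),(333,268),(317,263)]: print(p,(1000*pt(c,*p,.034)).round(1))
print(px(c,(.401,-.187,.034)))
E
```

```text
boss [ 4.04377e+02 -1.90349e+02  7.29120e+01  2.66740e+01 -4.04000e-01] (302, 187, 36, 85)
(306, 190) [ 440.3 -191.5]
(337, 190) [ 431.7 -215.8]
(303, 268) [ 377.2 -165.8]
(333, 268) [ 368.4 -190.6]
(317, 263) [ 377.4 -178.9]
[316.71713791 235.26865   ]
```

apply_moves --rows '[{"xyz": [4.5, 2, 10], "turn": 0.05}, {"xyz": [0, 0, 35], "turn": 0}, {"xyz": [0, 0, 35], "turn": 0}, {"xyz": [0, 0, 35], "turn": 0}, {"xyz": [0, 0, 20], "turn": 0}, {"xyz": [0, 0, 10], "turn": 0}, {"xyz": [0, 0, 0], "turn": 0}]'

```text
time: 2.98
tool_pos: [0.4043, -0.1906, 0.0095]
tool_rot: [-3.141, 0.001, -0.393]
contact_force: [-0.4, 0.8, -0.0]
opening: 0.0829
```

apply_moves --rows '[{"xyz": [0, 0, 0]}, {"xyz": [0, 0, 0]}, {"xyz": [0, 0, 0]}, {"xyz": [0, 0, 0]}, {"xyz": [0, 0, 0]}, {"xyz": [0, 0, 0]}]' --gripper 0.1 --newtons 25

```text
invalid input at $.rows[0]: expected keys xyz, turn
```

apply_moves --rows '[{"xyz": [0, 0, 0], "turn": 0}, {"xyz": [0, 0, 0], "turn": 0}, {"xyz": [0, 0, 0], "turn": 0}, {"xyz": [0, 0, 0], "turn": 0}, {"xyz": [0, 0, 0], "turn": 0}, {"xyz": [0, 0, 0], "turn": 0}]' --gripper 0.1 --newtons 25

```text
time: 3.72
tool_pos: [0.4044, -0.1907, 0.0097]
tool_rot: [3.142, -0.0, -0.394]
contact_force: [0.1, 0.1, -0.0]
opening: 0.0274
```

apply_moves --rows '[{"xyz": [0, 0, -15], "turn": 0}, {"xyz": [0, 0, -20], "turn": -0.146}, {"xyz": [0, 0, -25], "turn": -0.146}, {"xyz": [0, 0, -10], "turn": -0.146}, {"xyz": [0, 0, 0], "turn": -0.146}, {"xyz": [34, 31, 0], "turn": 0}, {"xyz": [34, 31, 0], "turn": 0}, {"xyz": [34, 31, 0], "turn": 0}, {"xyz": [34, 32, 0], "turn": 0}, {"xyz": [34, 32, 0], "turn": 0}]'

```text
time: 4.97
tool_pos: [0.6018, -0.3133, 0.0791]
tool_rot: [-3.141, 0.001, 0.19]
contact_force: [0.5, -1.0, -1.0]
opening: 0.0261
```

apply_moves --rows '[{"xyz": [0, 0, 0], "turn": 0}, {"xyz": [0, 0, 0], "turn": 0}]'

```text
time: 5.22
tool_pos: [0.6, -0.312, 0.0786]
tool_rot: [-3.14, 0.002, 0.19]
contact_force: [0.9, 0.0, -1.9]
opening: 0.026
```

```bash
python3 - <<'E'
from h import *
c=cam('wrist');cv2.imwrite('pics/w2.png',c['frame'])
t=np.array([.594,-.276]);th=.19;x=np.array([np.cos(th),np.sin(th)]);y=np.array([-x[1],x[0]])
for a,b in((1,1),(1,-1),(-1,1),(-1,-1)): print(a,b,px(c,[*(t+a*.055*x+b*.09*y),.014]).round())
E
```

```text
1 1 [124. 172.]
1 -1 [399. 172.]
-1 1 [145. 324.]
-1 -1 [390. 324.]
```

View pics/w2.png

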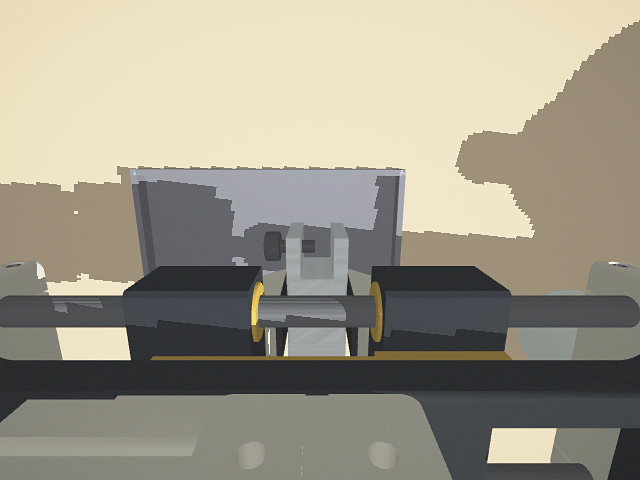

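The boss is held. The tray corners at (131,170) and (404,170) put the tray about 4 mm further in -y than measured. I'll shift to match and lower.

apply_moves --rows '[{"xyz": [0, 4, 15], "turn": 0}, {"xyz": [0, 0, 20], "turn": 0}, {"xyz": [0, 0, 15], "turn": 0}, {"xyz": [0, 0, 8], "turn": 0}, {"xyz": [0, 0, 5], "turn": 0}, {"xyz": [0, 0, 2], "turn": 0}, {"xyz": [0, 0, 1], "turn": 0}, {"xyz": [0, 0, 0], "turn": 0}]'

```text
time: 6.28
tool_pos: [0.6019, -0.3168, 0.0141]
tool_rot: [3.141, -0.0, 0.19]
contact_force: [0.9, 0.2, -2.9]
opening: 0.0256
```

apply_moves --rows '[{"xyz": [0, 0, 1], "turn": 0}, {"xyz": [0, 0, 0.5], "turn": 0}, {"xyz": [0, 0, 0], "turn": 0}]'

```text
time: 6.65
tool_pos: [0.602, -0.3168, 0.0131]
tool_rot: [3.141, -0.001, 0.19]
contact_force: [-1.5, 1.7, 6.0]
opening: 0.0257
```

apply_moves --rows '[{"xyz": [0, 0, 0], "turn": 0}, {"xyz": [0, 0, 0], "turn": 0}, {"xyz": [0, 0, 0], "turn": 0}, {"xyz": [0, 0, -10], "turn": 0}, {"xyz": [0, 0, -30], "turn": 0}, {"xyz": [0, 0, -40], "turn": 0}, {"xyz": [0, 0, -40], "turn": 0}, {"xyz": [0, 0, 0], "turn": 0}]' --gripper 0.46

```text
time: 7.65
tool_pos: [0.6037, -0.3179, 0.1374]
tool_rot: [3.135, -0.006, 0.19]
contact_force: [0.4, -0.8, 0.2]
opening: 0.0421
```

apply_moves --rows '[{"xyz": [-10, -40, -2], "turn": 0}, {"xyz": [-10, -46, -2], "turn": 0}, {"xyz": [-11, -46, -2], "turn": 0}, {"xyz": [-11, -46, -2], "turn": 0}, {"xyz": [-11, -46, -2], "turn": 0}, {"xyz": [-11, -46, -2], "turn": 0}, {"xyz": [-11, -46, 0], "turn": 0}, {"xyz": [-11, -46, 0], "turn": 0}, {"xyz": [-10, -46, 0], "turn": 0}]' --gripper 0.9

```text
time: 8.78
tool_pos: [0.4293, 0.0671, 0.144]
tool_rot: [-3.142, 0.0, 0.189]
contact_force: [1.0, 0.1, -0.5]
opening: 0.0825
```

apply_moves --rows '[{"xyz": [0, 0, 0], "turn": 0.144}, {"xyz": [0, 0, 0], "turn": 0.144}, {"xyz": [0, 0, 0], "turn": 0.144}, {"xyz": [0, 0, 0], "turn": 0.144}, {"xyz": [0, 0, 0], "turn": 0.144}, {"xyz": [0, 0, 0], "turn": 0}, {"xyz": [0, 0, 0], "turn": 0}]'

```text
time: 9.65
tool_pos: [0.4303, 0.0659, 0.1441]
tool_rot: [3.141, 0.0, -0.527]
contact_force: [-0.1, -0.9, -0.4]
opening: 0.0829
```

```bash
python3 - <<'E'
from h import *
c=cam('wrist');cv2.imwrite('pics/w3.png',c['frame'])
u,v=px(c,(.435,.066,.034)).astype(int);print(u,v);bossfix(c,(u-60,v-60,u+60,v+45))
E
```

```text
314 233
boss [433.685  65.101  71.048  26.343  -0.537] (300, 191, 33, 85)
```

View pics/w3.png

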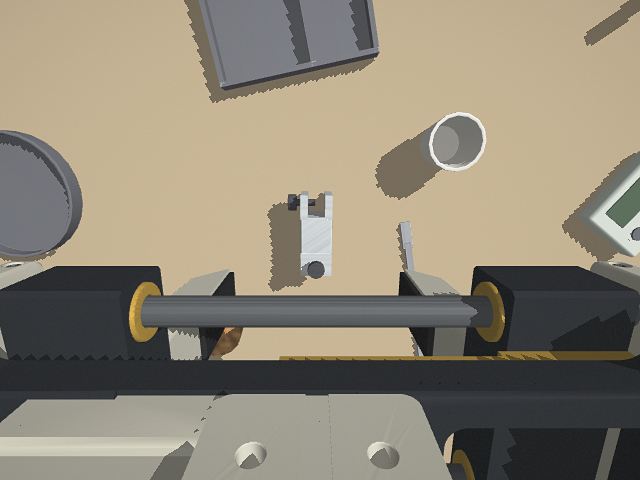

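The boss is at (316,233), aligned with the tool. The stirring rod end at (405,225) is near the right finger, so I'll narrow the opening and descend.

apply_moves --rows '[{"xyz": [2.5, -0.5, 10], "turn": 0.01}, {"xyz": [0, 0, 20], "turn": 0}, {"xyz": [0, 0, 30], "turn": 0}, {"xyz": [0, 0, 30], "turn": 0}, {"xyz": [0, 0, 25], "turn": 0}, {"xyz": [0, 0, 12], "turn": 0}, {"xyz": [0, 0, 7.5], "turn": 0}, {"xyz": [0, 0, 0], "turn": 0}]' --gripper 0.6

```text
time: 10.7
tool_pos: [0.433, 0.065, 0.0096]
tool_rot: [3.141, -0.0, -0.54]
contact_force: [-0.5, 0.2, 0.6]
opening: 0.0552
```

apply_moves --rows '[{"xyz": [0, 0, 0], "turn": 0}, {"xyz": [0, 0, 0], "turn": 0}, {"xyz": [0, 0, 0], "turn": 0}, {"xyz": [0, 0, 0], "turn": 0}]' --gripper 0.1

```text
time: 11.2
tool_pos: [0.4331, 0.065, 0.01]
tool_rot: [-3.141, -0.001, -0.54]
contact_force: [0.6, 0.2, 3.3]
opening: 0.0257
```

apply_moves --rows '[{"xyz": [0, 0, -12], "turn": 0}, {"xyz": [0, 0, -20], "turn": -0.146}, {"xyz": [0, 0, -28], "turn": -0.146}, {"xyz": [0, 0, -20], "turn": -0.146}, {"xyz": [0, 0, 0], "turn": -0.146}, {"xyz": [0, 0, 0], "turn": -0.146}]'

```text
time: 11.95
tool_pos: [0.433, 0.0651, 0.0907]
tool_rot: [3.141, -0.001, 0.195]
contact_force: [-0.1, 0.3, -1.2]
opening: 0.026
```

apply_moves --rows '[{"xyz": [11, 40, 0], "turn": 0}, {"xyz": [12, 42, 0], "turn": 0}, {"xyz": [12, 42, 0], "turn": 0}, {"xyz": [12, 42, 0], "turn": 0}, {"xyz": [12, 42, 0], "turn": 0}, {"xyz": [12, 42, 0], "turn": 0}, {"xyz": [12, 42, 0], "turn": 0}, {"xyz": [10, 39, 0], "turn": 0}, {"xyz": [0, 0, 0], "turn": 0}, {"xyz": [0, 0, 0], "turn": 0}]'

```text
time: 13.2
tool_pos: [0.586, -0.2418, 0.0897]
tool_rot: [-3.141, 0.001, 0.19]
contact_force: [-0.3, -0.5, -1.2]
opening: 0.0259
```

```bash
python3 - <<'E'
from h import *
c=cam('wrist');cv2.imwrite('pics/w4.png',c['frame'])
E
```

```text
(no output)
```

View pics/w4.png

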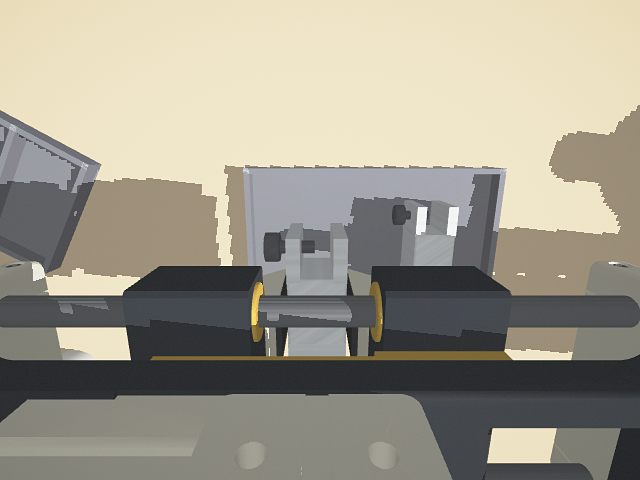

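The tray edges are at columns 245 and 505, so the held boss at 316 is about 41 mm from centre. The first boss stands at (430,240). Both fit, so I'll lower.

apply_moves --rows '[{"xyz": [0, 0, 15], "turn": 0}, {"xyz": [0, 0, 20], "turn": 0}, {"xyz": [0, 0, 20], "turn": 0}, {"xyz": [0, 0, 10], "turn": 0}, {"xyz": [0, 0, 5], "turn": 0}, {"xyz": [0, 0, 4], "turn": 0}, {"xyz": [0, 0, 2], "turn": 0}, {"xyz": [0, 0, 1], "turn": 0}, {"xyz": [0, 0, 0], "turn": 0}]'

```text
time: 14.38
tool_pos: [0.5868, -0.2426, 0.013]
tool_rot: [3.141, -0.0, 0.19]
contact_force: [-0.3, 0.2, -0.1]
opening: 0.0259
```

apply_moves --rows '[{"xyz": [0, 0, 0.5], "turn": 0}, {"xyz": [0, 0, 0], "turn": 0}]'

```text
time: 14.62
tool_pos: [0.5868, -0.2426, 0.013]
tool_rot: [3.141, -0.001, 0.19]
contact_force: [-1.5, 1.2, 5.6]
opening: 0.026
```

Contact is made, so I'll release and retract, then go over the crucible at about (442,-62).

apply_moves --rows '[{"xyz": [0, 0, 0], "turn": 0}, {"xyz": [0, 0, 0], "turn": 0}, {"xyz": [0, 0, 0], "turn": 0}, {"xyz": [0, 0, -10], "turn": 0}, {"xyz": [0, 0, -30], "turn": 0}, {"xyz": [0, 0, -45], "turn": 0}, {"xyz": [0, 0, -50], "turn": 0}, {"xyz": [0, 0, 0], "turn": 0}]' --gripper 0.46

```text
time: 15.62
tool_pos: [0.589, -0.2437, 0.1529]
tool_rot: [3.135, -0.008, 0.19]
contact_force: [0.3, 1.1, -1.0]
opening: 0.0427
```

apply_moves --rows '[{"xyz": [-22, -40, 0], "turn": 0}, {"xyz": [-22, -41, 0], "turn": 0}, {"xyz": [-22, -41, 0], "turn": 0}, {"xyz": [-22, -41, 0], "turn": 0}, {"xyz": [-20, -41, 0], "turn": 0}, {"xyz": [0, 0, 0], "turn": 0}, {"xyz": [0, 0, 0], "turn": 0}]' --gripper 0.85

```text
time: 16.5
tool_pos: [0.4427, -0.0629, 0.1474]
tool_rot: [3.141, -0.001, 0.19]
contact_force: [-0.6, 0.9, 1.2]
opening: 0.078
```

```bash
python3 - <<'E'
from h import *
c=cam('wrist');cv2.imwrite('pics/w5.png',c['frame']);h=hsv(c)
u,v=px(c,(.442,-.062,.03)).astype(int);print(u,v)
m=(h[...,1]<60)&(h[...,2]>150);M=np.zeros_like(m);M[v-70:264,u-70:u+70]=1
for k in blobs(m&M,500): print(rect(c,k,.038),cv2.boundingRect(k))
E
```

```text
315 237
[460.608 -57.733 116.818  78.867  -1.381] (245, 167, 140, 97)
```

View pics/w5.png

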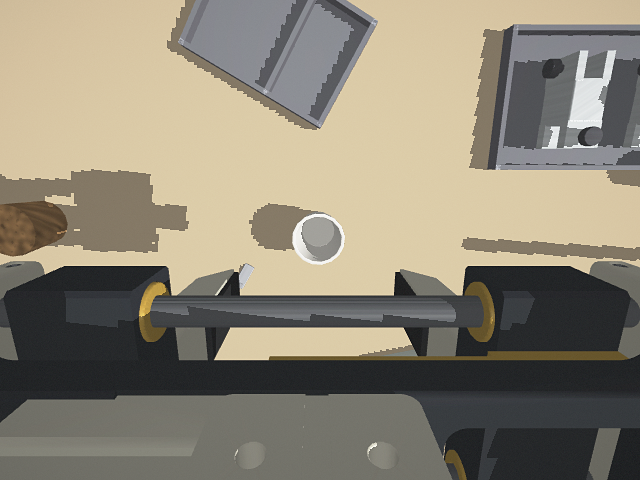

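The crucible rim is centred at about (318.5,238.5). The rod end at (247,268) is clear of a narrowed left finger.

```bash
python3 - <<'E'
from h import *
c=cam('wrist')
for p in [(318.5,238.5),(293,238.5),(344,238.5),(318.5,213),(318.5,264.5)]: print((1000*pt(c,*p,.038)).round(1))
print(tool(pt(c,318.5,238.5,.038)))
E
```

```text
[443.5 -64.7]
[439.6 -44.1]
[447.5 -85.4]
[464.4 -60.7]
[421.4 -69. ]
[0.3 1.5 0. ]
```

apply_moves --rows '[{"xyz": [0, 1.5, 10], "turn": 0}, {"xyz": [0, 0, 30], "turn": 0}, {"xyz": [0, 0, 30], "turn": 0}, {"xyz": [0, 0, 30], "turn": 0}, {"xyz": [0, 0, 20], "turn": 0}, {"xyz": [0, 0, 10.5], "turn": 0}, {"xyz": [0, 0, 0], "turn": 0}]' --gripper 0.68

```text
time: 17.48
tool_pos: [0.4421, -0.0642, 0.016]
tool_rot: [-3.141, 0.001, 0.189]
contact_force: [0.7, -0.4, -0.5]
opening: 0.0625
```

apply_moves --rows '[{"xyz": [0, 0, 0], "turn": 0}, {"xyz": [0, 0, 0], "turn": 0}, {"xyz": [0, 0, 0], "turn": 0}, {"xyz": [0, 0, 0], "turn": 0}]' --gripper 0.2 --newtons 10

```text
time: 17.98
tool_pos: [0.4429, -0.0641, 0.0173]
tool_rot: [3.141, -0.001, 0.19]
contact_force: [-0.3, 0.3, 4.6]
opening: 0.0431
```

apply_moves --rows '[{"xyz": [0, 0, -5], "turn": 0}, {"xyz": [0, 0, -15], "turn": 0}, {"xyz": [0, 0, -25], "turn": 0}, {"xyz": [0, 0, -30], "turn": 0}, {"xyz": [0, 0, -10], "turn": 0}, {"xyz": [0, 0, 0], "turn": 0}]'

```text
time: 18.73
tool_pos: [0.4425, -0.064, 0.1019]
tool_rot: [3.141, -0.001, 0.19]
contact_force: [-0.6, -0.3, -0.2]
opening: 0.0433
```

apply_moves --rows '[{"xyz": [14, -21, 0], "turn": 0}, {"xyz": [25, -37, 0], "turn": 0}, {"xyz": [25, -37, 0], "turn": 0}, {"xyz": [25, -37, 0], "turn": 0}, {"xyz": [25, -37, 0], "turn": 0}, {"xyz": [25, -37, 0], "turn": 0}, {"xyz": [25, -37, 0], "turn": 0}, {"xyz": [25, -37, 0], "turn": 0}, {"xyz": [14, -21, 0], "turn": 0}, {"xyz": [7, -10, 0], "turn": 0}]'

```text
time: 19.98
tool_pos: [0.5893, 0.282, 0.0995]
tool_rot: [3.141, 0.003, 0.191]
contact_force: [0.9, 0.1, -0.9]
opening: 0.043
```

apply_moves --rows '[{"xyz": [0, 0, 0], "turn": 0}, {"xyz": [0, 0, 0], "turn": 0}]'

```text
time: 20.23
tool_pos: [0.5895, 0.2799, 0.1012]
tool_rot: [3.141, 0.001, 0.189]
contact_force: [-0.5, -0.5, 0.3]
opening: 0.0429
```

```bash
python3 - <<'E'
from h import *
c=cam('wrist');cv2.imwrite('pics/w6.png',c['frame'])
E
```

```text
(no output)
```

View pics/w6.png

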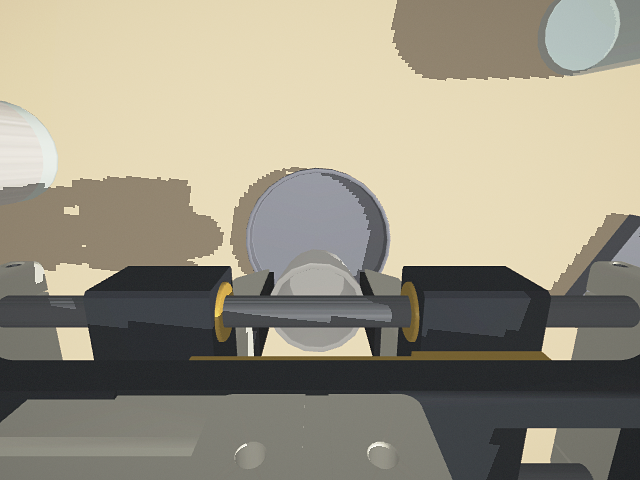

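The crucible is held upright and the dish spans columns 246-390, centred on the tool. I'll lower it.

apply_moves --rows '[{"xyz": [0, 0, 15], "turn": 0}, {"xyz": [0, 0, 20], "turn": 0}, {"xyz": [0, 0, 20], "turn": 0}, {"xyz": [0, 0, 12], "turn": 0}, {"xyz": [0, 0, 6], "turn": 0}, {"xyz": [0, 0, 4], "turn": 0}, {"xyz": [0, 0, 2], "turn": 0}, {"xyz": [0, 0, 1], "turn": 0}, {"xyz": [0, 0, 0], "turn": 0}]'

```text
time: 21.4
tool_pos: [0.5901, 0.2811, 0.022]
tool_rot: [3.142, -0.001, 0.19]
contact_force: [-0.4, 0.9, -1.1]
opening: 0.0431
```

apply_moves --rows '[{"xyz": [0, 0, 0.5], "turn": 0}, {"xyz": [0, 0, 0], "turn": 0}]'

```text
time: 21.65
tool_pos: [0.59, 0.281, 0.0213]
tool_rot: [3.141, -0.0, 0.19]
contact_force: [0.5, -0.3, -0.3]
opening: 0.0427
```

apply_moves --rows '[{"xyz": [0, 0, 0.7], "turn": 0}, {"xyz": [0, 0, 0.5], "turn": 0}, {"xyz": [0, 0, 0], "turn": 0}]'

```text
time: 22.02
tool_pos: [0.5901, 0.2811, 0.0203]
tool_rot: [3.142, -0.0, 0.19]
contact_force: [-0.4, -0.8, 3.6]
opening: 0.0427
```

apply_moves --rows '[{"xyz": [0, 0, 0], "turn": 0}, {"xyz": [0, 0, 0], "turn": 0}, {"xyz": [0, 0, 0], "turn": 0}, {"xyz": [0, 0, -10], "turn": 0}, {"xyz": [0, 0, -30], "turn": 0}, {"xyz": [0, 0, -45], "turn": 0}, {"xyz": [0, 0, -45], "turn": 0}, {"xyz": [0, 0, 0], "turn": 0}]' --gripper 0.64

```text
time: 23.02
tool_pos: [0.5922, 0.2819, 0.1554]
tool_rot: [-3.14, -0.009, 0.19]
contact_force: [0.3, -0.3, 0.3]
opening: 0.0586
```

apply_moves --rows '[{"xyz": [-34, 9.5, 0], "turn": 0}, {"xyz": [-34, 9.5, 0], "turn": 0}, {"xyz": [-34, 9.5, 0], "turn": 0}, {"xyz": [-34, 9.5, 0], "turn": 0}, {"xyz": [-34, 9.5, 0], "turn": 0}, {"xyz": [-33, 10, 0], "turn": 0}, {"xyz": [0, 0, 0], "turn": 0}]' --gripper 0.7

```text
time: 23.9
tool_pos: [0.3991, 0.1855, 0.1497]
tool_rot: [3.141, 0.002, 0.189]
contact_force: [0.9, 0.6, -0.6]
opening: 0.0642
```

apply_moves --rows '[{"xyz": [0, 0, 0], "turn": -0.152}, {"xyz": [0, 0, 0], "turn": -0.152}, {"xyz": [0, 0, 0], "turn": -0.152}, {"xyz": [0, 0, 0], "turn": -0.152}, {"xyz": [0, 0, 0], "turn": -0.152}, {"xyz": [0, 0, 0], "turn": -0.152}, {"xyz": [0, 0, 0], "turn": -0.148}, {"xyz": [0, 0, 0], "turn": 0}, {"xyz": [0, 0, 0], "turn": 0}]'

```text
time: 25.02
tool_pos: [0.4017, 0.1864, 0.1498]
tool_rot: [-3.142, 0.0, 1.247]
contact_force: [0.3, 0.2, 0.6]
opening: 0.0644
```

```bash
python3 - <<'E'
from h import *
c=cam('wrist');cv2.imwrite('pics/w7.png',c['frame']);h=hsv(c)
u,v=px(c,(.402,.186,.03)).astype(int);print(u,v)
m=(h[...,1]>125)&(h[...,2]>80);M=np.zeros_like(m);M[v-80:264,u-90:u+90]=1
for k in blobs(m&M,300): print(rect(c,k,.04),cv2.boundingRect(k))
E
```

```text
316 235
[402.773 184.18   42.339  41.314  -0.496] (292, 215, 53, 49)
```

View pics/w7.png

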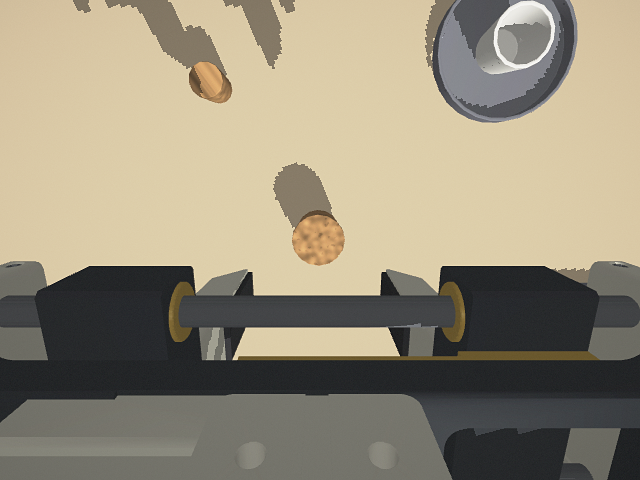

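The large bung's top is at (318,239), well centred. The crucible stands upright in the dish. The small bung is at (210,82).

apply_moves --rows '[{"xyz": [-2, 1.5, 10], "turn": 0}, {"xyz": [0, 0, 30], "turn": 0}, {"xyz": [0, 0, 30], "turn": 0}, {"xyz": [0, 0, 30], "turn": 0}, {"xyz": [0, 0, 20], "turn": 0}, {"xyz": [0, 0, 12], "turn": 0}, {"xyz": [0, 0, 0], "turn": 0}]'

```text
time: 25.95
tool_pos: [0.4018, 0.1837, 0.0173]
tool_rot: [-3.14, 0.001, 1.249]
contact_force: [-0.2, -0.3, 1.0]
opening: 0.0642
```

apply_moves --rows '[{"xyz": [0, 0, 0], "turn": 0}, {"xyz": [0, 0, 0], "turn": 0}, {"xyz": [0, 0, 0], "turn": 0}, {"xyz": [0, 0, 0], "turn": 0}]' --gripper 0.2 --newtons 12

```text
time: 26.45
tool_pos: [0.4027, 0.184, 0.0185]
tool_rot: [3.14, -0.001, 1.25]
contact_force: [-1.0, 0.1, 5.4]
opening: 0.0425
```

apply_moves --rows '[{"xyz": [0, 0, -5], "turn": 0}, {"xyz": [0, 0, -15], "turn": 0}, {"xyz": [0, 0, -25], "turn": 0}, {"xyz": [0, 0, -30], "turn": 0}, {"xyz": [0, 0, -10], "turn": 0}, {"xyz": [0, 0, 0], "turn": 0}]'

```text
time: 27.2
tool_pos: [0.4023, 0.1839, 0.1031]
tool_rot: [3.141, -0.0, 1.25]
contact_force: [0.8, -0.3, -1.2]
opening: 0.0425
```

apply_moves --rows '[{"xyz": [-8, 21, 0], "turn": 0}, {"xyz": [-15, 40, 0], "turn": 0}, {"xyz": [-15, 40, 0], "turn": 0}, {"xyz": [-15, 40, 0], "turn": 0}, {"xyz": [-15, 40, 0], "turn": 0}, {"xyz": [-15, 40, 0], "turn": 0}, {"xyz": [-7, 17, 0], "turn": 0}, {"xyz": [0, 0, 0], "turn": 0}, {"xyz": [0, 0, 0], "turn": 0}]'

```text
time: 28.32
tool_pos: [0.5984, 0.024, 0.1018]
tool_rot: [-3.139, 0.001, 1.25]
contact_force: [0.3, 0.5, -0.7]
opening: 0.0428
```

```bash
python3 - <<'E'
from h import *
c=cam('wrist');cv2.imwrite('pics/w8.png',c['frame'])
t=np.array([.592,0]);th=2.817;x=np.array([np.cos(th),np.sin(th)]);y=np.array([-x[1],x[0]])
for a,b in((1,1),(1,-1),(-1,1),(-1,-1)): print(a,b,px(c,[*(t+a*.045*x+b*.064*y),.014]).round())
E
```

```text
1 1 [263. 348.]
1 -1 [257. 193.]
-1 1 [372. 349.]
-1 -1 [380. 194.]
```

View pics/w8.png

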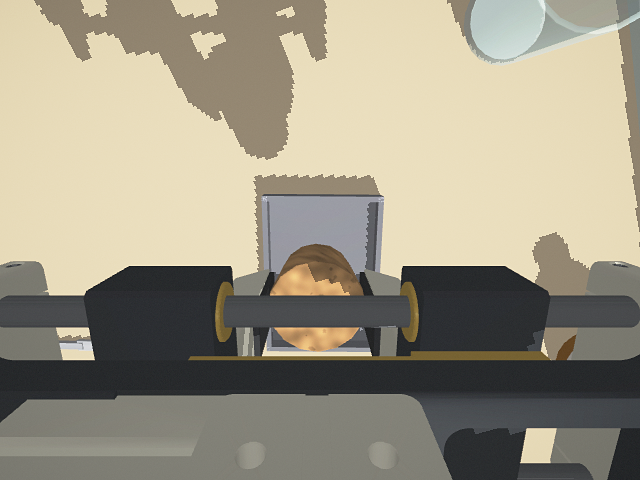

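The far corners at (262,195) and (384,195) agree with prediction to about 5 px, or 3 mm. I'll shift y by 3 mm and lower.

apply_moves --rows '[{"xyz": [-1, 3, 12], "turn": 0}, {"xyz": [0, 0, 20], "turn": 0}, {"xyz": [0, 0, 20], "turn": 0}, {"xyz": [0, 0, 12], "turn": 0}, {"xyz": [0, 0, 8], "turn": 0}, {"xyz": [0, 0, 4], "turn": 0}, {"xyz": [0, 0, 3], "turn": 0}, {"xyz": [0, 0, 1.5], "turn": 0}, {"xyz": [0, 0, 0.7], "turn": 0}, {"xyz": [0, 0, 0], "turn": 0}]'

```text
time: 29.62
tool_pos: [0.6023, 0.0215, 0.022]
tool_rot: [3.141, -0.0, 1.25]
contact_force: [0.2, -0.0, -0.7]
opening: 0.0425
```

apply_moves --rows '[{"xyz": [0, 0, 0.3], "turn": 0}, {"xyz": [0, 0, 0], "turn": 0}]'

```text
time: 29.88
tool_pos: [0.6023, 0.0215, 0.0217]
tool_rot: [3.141, 0.0, 1.25]
contact_force: [-0.3, 0.3, 0.0]
opening: 0.0429
```

apply_moves --rows '[{"xyz": [0, 0, 0.5], "turn": 0}, {"xyz": [0, 0, 0.4], "turn": 0}, {"xyz": [0, 0, 0], "turn": 0}]'

```text
time: 30.25
tool_pos: [0.6024, 0.0215, 0.0215]
tool_rot: [3.141, -0.0, 1.25]
contact_force: [-2.9, -0.4, 7.3]
opening: 0.0428
```

apply_moves --rows '[{"xyz": [0, 0, 0], "turn": 0}, {"xyz": [0, 0, 0], "turn": 0}, {"xyz": [0, 0, 0], "turn": 0}, {"xyz": [0, 0, -10], "turn": 0}, {"xyz": [0, 0, -30], "turn": 0}, {"xyz": [0, 0, -45], "turn": 0}, {"xyz": [0, 0, -45], "turn": 0}, {"xyz": [0, 0, 0], "turn": 0}]' --gripper 0.62

```text
time: 31.25
tool_pos: [0.6045, 0.0214, 0.1554]
tool_rot: [3.133, -0.002, 1.25]
contact_force: [-0.2, -0.7, -0.7]
opening: 0.0569
```

apply_moves --rows '[{"xyz": [20, -30, 0], "turn": 0}, {"xyz": [24, -36, 0], "turn": 0}, {"xyz": [24, -36, 0], "turn": 0}, {"xyz": [24, -37, 0], "turn": 0}, {"xyz": [24, -37, 0], "turn": 0}, {"xyz": [24, -37, 0], "turn": 0}, {"xyz": [24, -37, 0], "turn": 0}, {"xyz": [24, -37, 0], "turn": 0}, {"xyz": [24, -36, 0], "turn": 0}, {"xyz": [2, -3, 0], "turn": 0}]'

```text
time: 32.5
tool_pos: [0.3584, 0.3288, 0.1501]
tool_rot: [-3.141, 0.001, 1.253]
contact_force: [1.0, -0.1, 0.1]
opening: 0.057
```

apply_moves --rows '[{"xyz": [0, 0, 0], "turn": 0}, {"xyz": [0, 0, 0], "turn": 0}]'

```text
time: 32.75
tool_pos: [0.361, 0.3266, 0.1504]
tool_rot: [3.142, 0.001, 1.249]
contact_force: [-0.1, -0.1, -0.1]
opening: 0.0572
```

```bash
python3 - <<'E'
from h import *
c=cam('wrist');cv2.imwrite('pics/w9.png',c['frame']);h=hsv(c)
u,v=px(c,(.361,.328,.03)).astype(int);print(u,v)
m=(h[...,1]>125)&(h[...,2]>80);M=np.zeros_like(m);M[v-80:264,u-90:u+90]=1
for k in blobs(m&M,300): print(rect(c,k,.036),cv2.boundingRect(k))
E
```

```text
315 233
[ 3.61956e+02  3.27446e+02  2.43620e+01  2.32770e+01 -3.22000e-01] (302, 222, 30, 28)
```

View pics/w9.png

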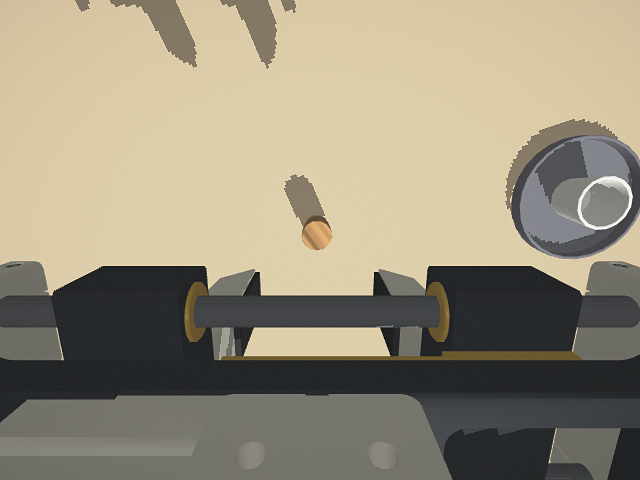

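The small bung stands upright at (317,235), centred. I'll descend and grip.

apply_moves --rows '[{"xyz": [0, 1, 10], "turn": 0}, {"xyz": [0, 0, 30], "turn": 0}, {"xyz": [0, 0, 30], "turn": 0}, {"xyz": [0, 0, 30], "turn": 0}, {"xyz": [0, 0, 20], "turn": 0}, {"xyz": [0, 0, 13], "turn": 0}, {"xyz": [0, 0, 0], "turn": 0}]'

```text
time: 33.67
tool_pos: [0.361, 0.3266, 0.0167]
tool_rot: [-3.14, 0.002, 1.249]
contact_force: [0.3, 0.2, -0.0]
opening: 0.0571
```

apply_moves --rows '[{"xyz": [0, 0, 0], "turn": 0}, {"xyz": [0, 0, 0], "turn": 0}, {"xyz": [0, 0, 0], "turn": 0}, {"xyz": [0, 0, 0], "turn": 0}, {"xyz": [0, 0, 0], "turn": 0}]' --gripper 0.1 --newtons 8

```text
time: 34.3
tool_pos: [0.3615, 0.3273, 0.0179]
tool_rot: [3.141, -0.001, 1.25]
contact_force: [-1.2, 0.2, 2.9]
opening: 0.0249
```

apply_moves --rows '[{"xyz": [0, 0, -5], "turn": 0}, {"xyz": [0, 0, -15], "turn": 0}, {"xyz": [0, 0, -25], "turn": 0}, {"xyz": [0, 0, -30], "turn": 0}, {"xyz": [0, 0, -15], "turn": 0}, {"xyz": [0, 0, 0], "turn": 0}]'

```text
time: 35.05
tool_pos: [0.3621, 0.3276, 0.1094]
tool_rot: [3.139, -0.003, 1.25]
contact_force: [0.6, 0.4, -0.8]
opening: 0.0247
```

apply_moves --rows '[{"xyz": [-16, 19, 0], "turn": 0}, {"xyz": [-31, 36.5, 0], "turn": 0}, {"xyz": [-31, 36.5, 0], "turn": 0}, {"xyz": [-31, 36.5, 0], "turn": 0}, {"xyz": [-31, 36.5, 0], "turn": 0}, {"xyz": [-31, 36.5, 0], "turn": 0}, {"xyz": [-31, 36.5, 0], "turn": 0}, {"xyz": [-31, 36.5, 0], "turn": 0}, {"xyz": [-31, 36.5, 0], "turn": 0}, {"xyz": [-12, 14, 0], "turn": 0}]'

```text
time: 36.3
tool_pos: [0.5832, -0.0396, 0.1068]
tool_rot: [-3.141, 0.0, 1.247]
contact_force: [-0.5, 0.7, -0.3]
opening: 0.0248
```

apply_moves --rows '[{"xyz": [0, 0, 0], "turn": 0}, {"xyz": [0, 0, 0], "turn": 0}]'

```text
time: 36.55
tool_pos: [0.5817, -0.0359, 0.1072]
tool_rot: [-3.14, -0.0, 1.251]
contact_force: [0.1, 0.5, 0.5]
opening: 0.025
```

```bash
python3 - <<'E'
from h import *
c=cam('wrist');cv2.imwrite('pics/w10.png',c['frame'])
print(px(c,[.5825,-.0373,.003]),px(c,[.6023,.0215,.043]))
E
```

```text
[317.43957484 241.1295091 ] [318.10872585 163.78893172]
```

View pics/w10.png

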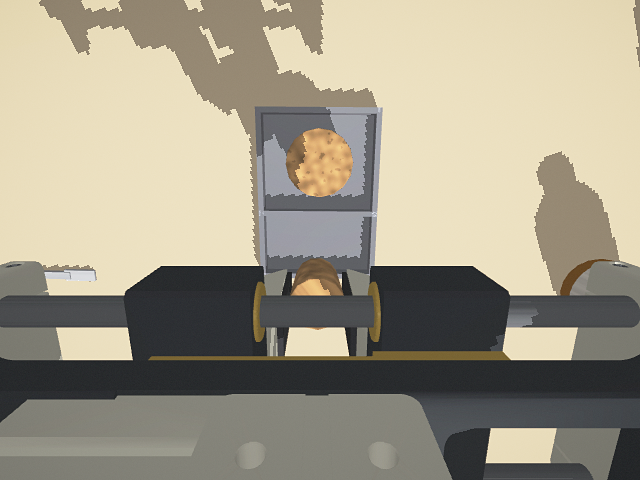

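The large bung stands in the wide bay at (320,162). The narrow bay spans rows 213 to about 275, and the projected target at row 241 is at its middle. I'll lower.

apply_moves --rows '[{"xyz": [-1, 0, 15], "turn": 0}, {"xyz": [0, 0, 20], "turn": 0}, {"xyz": [0, 0, 20], "turn": 0}, {"xyz": [0, 0, 14], "turn": 0}, {"xyz": [0, 0, 8], "turn": 0}, {"xyz": [0, 0, 4], "turn": 0}, {"xyz": [0, 0, 2], "turn": 0}, {"xyz": [0, 0, 1.5], "turn": 0}, {"xyz": [0, 0, 0.7], "turn": 0}, {"xyz": [0, 0, 0], "turn": 0}]'

```text
time: 37.85
tool_pos: [0.5824, -0.0383, 0.0226]
tool_rot: [3.141, 0.0, 1.25]
contact_force: [0.1, -0.2, -0.3]
opening: 0.0252
```

apply_moves --rows '[{"xyz": [0, 0, 0.5], "turn": 0}, {"xyz": [0, 0, 0.5], "turn": 0}, {"xyz": [0, 0, 0], "turn": 0}]'

```text
time: 38.22
tool_pos: [0.5823, -0.0383, 0.0214]
tool_rot: [-3.142, 0.0, 1.25]
contact_force: [-0.0, -0.4, -1.0]
opening: 0.025
```

apply_moves --rows '[{"xyz": [0, 0, 0.5], "turn": 0}, {"xyz": [0, 0, 0.3], "turn": 0}, {"xyz": [0, 0, 0], "turn": 0}]'

```text
time: 38.6
tool_pos: [0.5824, -0.0383, 0.0209]
tool_rot: [3.141, 0.0, 1.25]
contact_force: [-0.9, 0.4, 3.6]
opening: 0.025
```

apply_moves --rows '[{"xyz": [0, 0, 0], "turn": 0}, {"xyz": [0, 0, 0], "turn": 0}, {"xyz": [0, 0, 0], "turn": 0}, {"xyz": [0, 0, -10], "turn": 0}, {"xyz": [0, 0, -30], "turn": 0}, {"xyz": [0, 0, -45], "turn": 0}, {"xyz": [0, 0, -45], "turn": 0}, {"xyz": [-40, 0, -30], "turn": 0}, {"xyz": [-40, 0, 0], "turn": 0}, {"xyz": [-40, 0, 0], "turn": 0}]' --gripper 0.45

```text
time: 39.85
tool_pos: [0.5442, -0.1532, 0.1821]
tool_rot: [3.139, 0.0, 1.25]
contact_force: [0.1, -0.5, -1.3]
opening: 0.0414
```

apply_moves --rows '[{"xyz": [-12, -36, 0], "turn": 0}, {"xyz": [-12, -36, 0], "turn": 0}, {"xyz": [-12, -36, 0], "turn": 0}, {"xyz": [-12, -36, 0], "turn": 0}, {"xyz": [0, 0, 0], "turn": 0}, {"xyz": [0, 0, 0], "turn": 0}]'

```text
time: 40.6
tool_pos: [0.3936, -0.1526, 0.1814]
tool_rot: [3.139, 0.0, 1.249]
contact_force: [-0.3, -0.2, -0.3]
opening: 0.0415
```

```bash
python3 - <<'E'
from h import *
s=robot.observe();print(s['time'],s['tool_pos'],s['qvel'].round(3))
c=cam('top');d=cam('scene')
a=cv2.resize(c['frame'][150:330,140:500],(800,400),interpolation=cv2.INTER_CUBIC)
cv2.imwrite('pics/fin.png',cv2.convertScaleAbs(a,alpha=1.6));cv2.imwrite('pics/fins.png',d['frame'][100:420,150:500])
E
```

```text
40.6 [ 0.3935904  -0.15264753  0.1814162 ] [ 0.009  0.019 -0.012  0.001 -0.001 -0.   ]
```

View pics/fin.png

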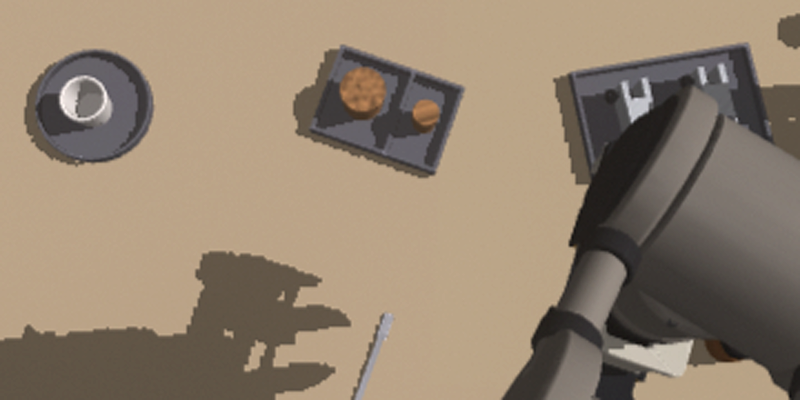

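View pics/fins.png

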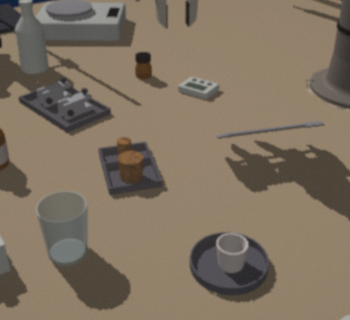

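Both views show every piece upright and inside its tray. The bottle is still at (293,165) in the scene image, as at the start.

```bash
python3 -c "
from cell import robot
robot.hand_in()"
```

```text
the job is handed in; nothing more can be done
```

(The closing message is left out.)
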